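# Set the air regulator to its mark and pull the knob out to lock it

## Robot

A 7-joint arm with a two-finger parallel gripper is mounted at the origin on a cart in front of the work surface, level with it; the furniture and walls round the work are solid. World frame = base frame: x ahead of the robot, y to its left, z up, the work surface at z = 0. Lengths are in mm, angles in rad, forces in N, time in s.
With the tool pointing down it reaches from about 400 to 925 mm from the base axis. Payload 4.1 kg.
Tool frame: the origin (TCP) lies between the finger pads, 19 mm behind the fingertips; this is the grasp point; z points along the fingers, y is the line along which they close (so a half turn about z gives the same grasp; the last joint's range is limited). The gripper opens to 85 mm and grips with 20 to 120 N. Pads are 22 mm wide; open, the fingers measure 114 mm over their backs; the gripper's body (76 mm by 85 mm) begins 54 mm behind the grasp point. The pads swing forward as they close: fully open they stand 13 mm farther back than shut.
Start: joints at [1.076, 0.398, 0.045, 1.537, -0.019, 1.207, -0.051], TCP at [250.643, -599.765, 250.047] pointing down, gripper open.
Joint ranges: [-2.82, 2.82], [-0.49, 2.23], [-1.37, 1.46], [0, 2.46], [-1.36, 4.5], [0.23, 2], [-2.94, 2.94]. Speed limits (rad/s): [2.57, 2.57, 3.14, 3.14, 3.14, 3.14, 3.14].

## Interface

Orientations are given as a rotation vector (axis times angle).
In Python, from workcell import env, eyes, job, spotter gives the robot as it stands.
- The arm moves only by the tool play_rows, never from a script. Its argument "moves" is one flat list of numbers, 4 for each row, row after row: the shift along the tool's x, y, z in cm, then the turn about the tool's z in degrees. In form: [dx, dy, dz, yaw, dx, dy, dz, yaw, ...]. A call has 1 to 8 rows; each row is the pose to reach, as a shift and turn from the pose commanded when the call began, along the tool's axes at that moment; what a row does not reach only later rows make up. A row lasts 1/10 s, in which the tool goes at most 50 mm and 8.59 degrees, less where a joint would pass 70% of its speed; a pose out of reach is approached as far as the arm can. A call with a gripper value outside its range is refused whole. "hand" is the finger opening in cm, from 0 to 8.54, set as the call begins (left out, the last holds). The fingers move at their own pace and stop on an object; "newtons" is the grip in N (left out, the last holds). Time passes only in rows, so rows that repeat a pose let the fingers close. It gives the time, the measured TCP pose, the force, the opening and the grip force at its end, in the units of the state.
- env.observe(): the state, without advancing time (a new reading comes with each control period).
- eyes.read_camera(name): name is "side" or "top"; returns a dict with "color" (400x640x3 uint8, blue, green, red), "camera_matrix" (3x3 intrinsics, pixels), "cam_to_world" (4x4, takes a point from camera to world coordinates). Camera axes: x right, y down, z forward; pixel columns grow to the right and rows downward; lengths in mm; the calibration is good to about 2 mm. A picture is of the moment at which its call begins. There is no depth.
- job.finish_job(): hands the job in; it is judged then, once.
Trained networks look in a picture, given as the dict that the camera call returned (one of the last four; its "shot" number tells which), for a name from the list of things; names that differ only in an ending like _2 or _b are one class to them, and where a whole thing is asked for, a point or a joint stands for the part that bears it (a point fixed in the world has none). Each returns a list of dicts, best first, with "score" (0 to 1); they miss things now and then, are a little off and sometimes report something else, mostly with a low value. They report only what shows in the picture. A call takes as long as a camera call.
- spotter.regions_of(picture, thing): "mask" (400x640 bool, what is visible of it) and "rect" ([left, top, right, bottom] in pixels, round what is visible of it).
- spotter.pinpoint(picture, thing): "location" ([row, column] in pixels: a listed point, or the origin of a listed thing).
The state is a dict: "t": time; "joint_positions": joint angles; "joint_velocities": joint speeds; "effort": joint torques, N m; "tcp_pos": TCP position; "tcp_rot": TCP orientation; "wrist_force": force on the tool from outside, world axes, zero at the start; "wrist_torque": the same for the moment, N m; "gripper_width": opening from 0.0 (shut) to 1.0 (fully open); "grip_force": force on a finger pad.
Only numpy, scipy, OpenCV 4.12 (cv2) and the standard library are available. Lean on these libraries where they do the work, as an engineer would, in place of code of your own. Each camera call takes 0.05 s, during which the arm holds its last target. There are 200 camera calls.

## Task

Turn the regulator's knob until its pointer stands at the raised set mark. Then pull the knob gently up: the locking slot lies up to about fifteen degrees to either side of the mark, so feel for it with a light pull while easing the knob round, and when the knob comes free draw it fully out so that it stays locked. Lock it only in that slot, never force it against the catch, and leave the things around it where they are.

Things in the scene. Friction and masses are not known exactly. Their poses are not given: they have to be found in the camera images.
- regulator: compressed-air regulator fixed to the worktop: ribbed round aluminium body 84 mm across, top 66 mm up, on a dark 124 x 112 mm steel plate; idle gauge in front, two plugged side ports, black knob on top. Origin: centre of the plate's underside, on the knob's upright axis; z up; the front (gauge) faces -x. Sliding the knob up takes about 4 N by itself; turning it about 0.06 N m
- scale_ring: dark steel ring with ticks every 10 degrees, 80 mm across, 4 mm thick, fixed on the body round the knob; its yaw varies. Origin on the knob's axis at the ring's underside. -x side: the set mark. Hidden below it: the catch plate, with slots 40 degrees apart; the mark's own slot lies at an unknown angle up to 0.25 rad either side of the mark and gives the knob's lug 3 degrees of play either way
- set_mark (a point): raised set mark: steel tab on the ring, 6 mm wide, 10 mm long, 7 mm high, with a lip over the rim. This point: its inner end, on top, 31.5 mm from the knob's axis, 77 mm above the worktop. Its -x axis points from the knob's axis outward to the mark
- knob_grip (a point): black knob: round skirt 46 mm across (top 75 mm above the worktop), on it a straight bar 42 mm long, 16 mm thick, 36 mm high (top 111 mm above the worktop). This point: on the knob's axis, 100 mm above the worktop when the knob is in; a good TCP height, fingers on the 16 mm sides. x along the bar, -x towards the pointer, z up
- knob_pointer (a point): tip of the knob's pointer, a small pointed nose with a white line on the skirt, 28.5 mm from the axis; a white line on the bar's top lies on the same side
- knob_turn (a joint): angle of the knob in the regulator's frame, rad: 0 when the pointer faces the front, growing clockwise as seen from above; stops at -1.8 and 1.8. It starts anticlockwise of the mark by 0.45 to 1.2 rad
- knob_pull (a joint): knob's travel outward (up), m: 0 in, 0.012 fully out at its stop; stays where left. After 1 mm, unless in a slot, its lug meets the catch plate, which is sprung: 2.2 N more per mm, and it pushes back when let go. Turned under this load the lug slips into a slot on reaching it: the added force vanishes, the slot's walls stop the turning, and the knob can be drawn right out
- screw_box: bystander: yellow cardboard box of screws, 62 x 92 x 49 mm; origin at the centre of its underside
- tape_measure: bystander: yellow tape measure, 77 x 99 x 68 mm, standing; origin at the centre of its underside
- torpedo_level: bystander: red torpedo level, 24 x 230 x 42 mm, standing on its edge; origin at the centre of its underside
- pliers: bystander: pliers with red handles, 58 x 176 x 14 mm, lying; origin at the centre of its underside

How it is judged (in metres and radians):
On the way, in this order (a step that is already met when the one before it is completed fails the run):
1. the knob, not yet pulled out (under 3 mm), stands with its pointer within 10 degrees of the set mark (angle between the x axis of knob_grip and the x axis of set_mark, either way round below 0.175 rad and value of joint knob_pull below 0.003 m), for 0.2 s.
2. the knob is pulled out more than 9 mm in the slot that belongs to the mark (angle between the x axis of knob_grip and the x axis of set_mark, either way round below 0.34 rad and value of joint knob_pull above 0.009 m), for 0.2 s.
At the end, for the whole second after the job is handed in: the knob is let go and stays pulled out more than 9 of its 12 mm, in the slot that belongs to the mark (pointer within 19.5 degrees of the mark), not pressing on the catch with more than 8 N (all of step 2 and contact force between the fingers and regulator below 0.1 N and contact force between regulator and scale_ring below 8 N); the robot touches nothing.
It fails at once if the knob's lug is forced against the catch plate with more than 18 N (pulled or turned too hard) (contact force between regulator and scale_ring above 18 N).
It fails at once if the knob is pulled out more than 8 mm away from the mark (over 23 degrees) (value of joint knob_pull above 0.008 m and angle between the x axis of knob_grip and the x axis of set_mark, either way round above 0.4 rad).
It fails at once if a bystander is moved more than 30 mm (distance of any of screw_box, tape_measure, torpedo_level, pliers from where it was at the start of the episode above 0.03 m).
It also fails if it takes over 69 s, if anything falls off the work surface, if the arm or the gripper's body presses on something with over 40 N, if the wrist force passes 120 N, or if a joint passes its speed limit or range.

## Working session

There is one attempt and no reset: what is moved stays moved. The work goes in short steps, Python scripts to look and compute and a tool call to move; the robot and the scene stay as the last step left them, time stands still between calls to the robot, and variables do not carry over. Pictures are saved under pics/ and viewed, at most 10 in all, crops included, and the job is handed in when it is done.

Besides the shell and the picture viewer there is one more tool, called after "Emit:" by a JSON object that holds its "name" and its "arguments", one argument or row to a line. play_rows: Moves the arm, as the interface text tells. Its arguments: {"type":"object","properties":{"moves":{"type":"array"},"hand":{"type":"number"},"newtons":{"type":"number"}},"required":["moves"]}

```bash
mkdir -p pics; cat > h.py <<'E'
import numpy as np, cv2
from workcell import env, eyes, job, spotter
def ray(p,rc):
    K=p["camera_matrix"];T=np.array(p["cam_to_world"]);d=T[:3,:3]@np.linalg.inv(K)@np.array([rc[1],rc[0],1.]);return T[:3,3],d
def atz(p,rc,z):
    o,d=ray(p,rc);return o+d*(z-o[2])/d[2]
E
python3 - <<'E'
from h import *
s=env.observe();print({k:np.round(v,3) for k,v in s.items()})
for n in("top","side"):
    p=eyes.read_camera(n);cv2.imwrite(f"pics/{n}0.png",p["color"]);print(n,np.round(p["cam_to_world"],2).tolist())
    for t,z in(("regulator",0),("scale_ring",66),("set_mark",77),("knob_grip",100),("knob_pointer",75),("screw_box",0),("tape_measure",0),("torpedo_level",0),("pliers",0)):
        for r in spotter.pinpoint(p,t)[:2]: print(t,np.round(r["score"],2),np.round(r["location"]),np.round(atz(p,r["location"],z)))
E
```

```text
{'t': np.float64(0.0), 'joint_positions': array([ 1.076,  0.399,  0.045,  1.538, -0.019,  1.207, -0.051]), 'joint_velocities': array([-0.001, -0.   , -0.001, -0.   , -0.001,  0.001,  0.   ]), 'effort': array([ 0.0000e+00, -4.7512e+01,  1.3650e+00, -2.5422e+01,  1.2000e-02,
        9.0000e-03,  0.0000e+00]), 'tcp_pos': array([ 250.404, -599.182,  248.947]), 'tcp_rot': array([-3.078e+00, -6.170e-01,  1.000e-03]), 'wrist_force': array([-0.361, -0.265,  0.095]), 'wrist_torque': array([0.024, 0.01 , 0.032]), 'grip_force': np.float64(0.0), 'gripper_width': np.float64(0.999)}
top [[-0.02, -1.0, 0.09, 516.39], [-1.0, 0.02, 0.02, -202.65], [-0.03, -0.09, -1.0, 920.68], [0.0, 0.0, 0.0, 1.0]]
regulator 0.95 [217. 335.] [ 542. -222.    0.]
scale_ring 0.95 [208. 338.] [ 561. -228.   66.]
scale_ring 0.42 [223. 344.] [ 525. -242.   66.]
set_mark 0.92 [223. 334.] [ 526. -217.   77.]
knob_grip 0.83 [215. 335.] [ 544. -220.  100.]
knob_pointer 0.82 [220. 341.] [ 532. -233.   75.]
screw_box 0.61 [229. 430.] [ 507. -457.    0.]
tape_measure 0.63 [177. 390.] [ 640. -363.    0.]
torpedo_level 0.95 [167. 289.] [ 672. -107.    0.]
pliers 0.95 [235. 224.] [502.  59.   0.]
pliers 0.66 [216. 335.] [ 544. -220.    0.]
side [[-0.96, -0.15, 0.24, 330.17], [-0.29, 0.56, -0.77, 581.21], [-0.02, -0.81, -0.58, 672.88], [0.0, 0.0, 0.0, 1.0]]
regulator 0.97 [230. 330.] [ 548. -213.    0.]
scale_ring 0.71 [206. 331.] [ 548. -223.   66.]
scale_ring 0.48 [245. 272.] [635. -52.  66.]
set_mark 0.6 [207. 346.] [ 509. -213.   77.]
set_mark 0.38 [208. 331.] [ 543. -203.   77.]
knob_grip 0.86 [194. 330.] [ 551. -223.  100.]
knob_pointer 0.82 [201. 344.] [ 522. -238.   75.]
screw_box 0.58 [180. 368.] [ 502. -464.    0.]
tape_measure 0.96 [192. 313.] [ 639. -360.    0.]
torpedo_level 0.61 [245. 270.] [ 670. -119.    0.]
pliers 0.64 [322. 316.] [501.  66.   0.]
pliers 0.21 [183. 368.] [ 501. -446.    0.]
```

```bash
python3 - <<'E'
import cv2,numpy as np
a=cv2.imread("pics/top0.png")[165:265,285:385];b=cv2.imread("pics/side0.png")[155:255,280:380]
cv2.imwrite("pics/c0.png",np.hstack([cv2.resize(x,(400,400),interpolation=cv2.INTER_CUBIC) for x in(a,b)]))
E
```

```text
(no output)
```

View pics/c0.png

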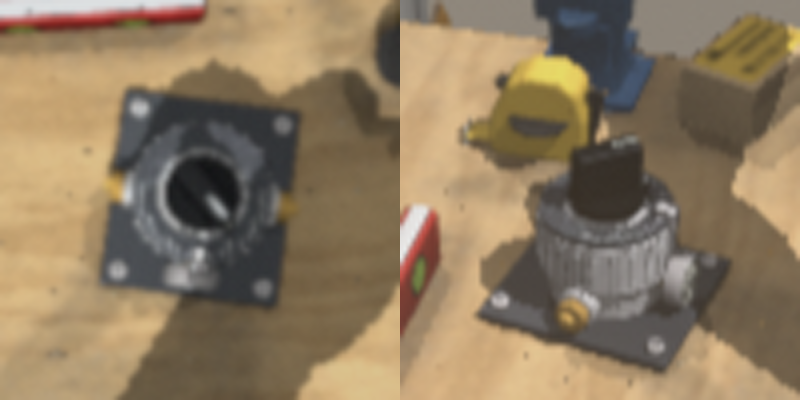

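View pics/top0.png

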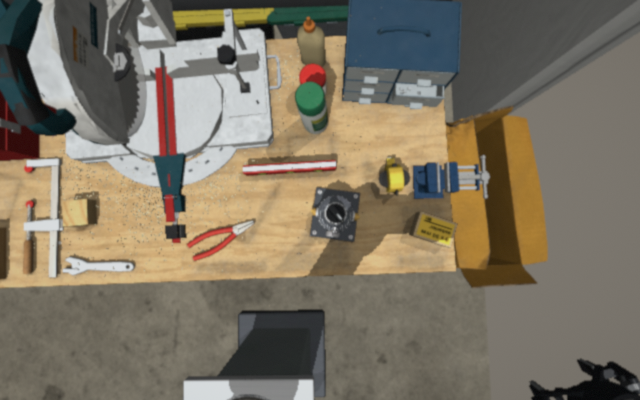

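```bash
cat >> h.py <<'E'
def warp(p,c,z,half=50,S=400):
    # image: right=-y, up=+x
    w=np.array([[c[0]+half,c[1]+half,z],[c[0]+half,c[1]-half,z],[c[0]-half,c[1]-half,z],[c[0]-half,c[1]+half,z]])
    T=np.linalg.inv(np.array(p["cam_to_world"]));q=(T[:3,:3]@w.T+T[:3,3:]);q=np.array(p["camera_matrix"])@q;q=(q[:2]/q[2]).T.astype(np.float32)
    H=cv2.getPerspectiveTransform(q,np.float32([[0,0],[S,0],[S,S],[0,S]]))
    return cv2.warpPerspective(p["color"],H,(S,S),flags=cv2.INTER_CUBIC)
def tri(ps,rcs):
    A=np.zeros((3,3));b=np.zeros(3)
    for p,rc in zip(ps,rcs):
        o,d=ray(p,rc);d=d/np.linalg.norm(d);M=np.eye(3)-np.outer(d,d);A+=M;b+=M@o
    return np.linalg.solve(A,b)
E
python3 - <<'E'
from h import *
ps=[eyes.read_camera(n) for n in("top","side")]
for t in("regulator","scale_ring","set_mark","knob_grip","knob_pointer"):
    print(t,np.round(tri(ps,[spotter.pinpoint(p,t)[0]["location"] for p in ps]),1))
cv2.imwrite("pics/w1.png",np.hstack([warp(p,(547,-221),75) for p in ps]))
E
```

```text
regulator [ 543.5 -216.     7.6]Traceback (most recent call last):
  File "<stdin>", line 4, in <module>
IndexError: list index out of range
```

```bash
python3 - <<'E'
from h import *
from collections import defaultdict
ax=defaultdict(list)
for k in range(4):
  ps=[eyes.read_camera(n) for n in("top","side")]
  for t,z in(("regulator",0),("set_mark",77),("knob_grip",100),("knob_pointer",75)):
    for i,p in enumerate(ps):
        r=spotter.pinpoint(p,t)
        if r: ax[t,i].append([*atz(p,r[0]["location"],z)[:2],r[0]["score"]])
for k,v in ax.items(): print(k,np.round(v,1).tolist())
cv2.imwrite("pics/w1.png",np.hstack([warp(p,(547,-221),75) for p in ps]))
E
```

```text
('regulator', 0) [[540.8, -224.4, 0.7], [544.6, -225.2, 0.7], [551.2, -219.6, 0.6], [548.4, -220.5, 1.0]]
('regulator', 1) [[551.0, -223.9, 0.9], [553.1, -220.4, 0.8], [548.0, -220.6, 1.0], [548.3, -220.9, 0.9]]
('set_mark', 0) [[542.2, -222.4, 0.5], [523.1, -224.5, 0.6], [527.6, -218.4, 0.7], [517.4, -220.7, 0.8]]
('set_mark', 1) [[511.8, -210.9, 0.5], [513.1, -213.4, 0.6], [514.8, -214.2, 0.5], [515.4, -221.5, 0.8]]
('knob_grip', 0) [[550.1, -218.7, 0.7], [545.3, -222.8, 0.5], [543.8, -218.3, 0.9], [547.0, -218.0, 0.7]]
('knob_grip', 1) [[552.4, -224.9, 0.9], [548.6, -225.1, 0.8], [542.1, -234.7, 0.5], [547.9, -225.3, 0.9]]
('knob_pointer', 0) [[525.2, -234.7, 0.8], [527.1, -233.6, 0.9], [520.8, -235.1, 0.7], [524.1, -234.9, 0.8]]
('knob_pointer', 1) [[525.9, -245.1, 0.6], [520.0, -238.5, 0.8], [527.9, -243.2, 0.6], [523.7, -238.3, 0.9]]
```

View pics/w1.png

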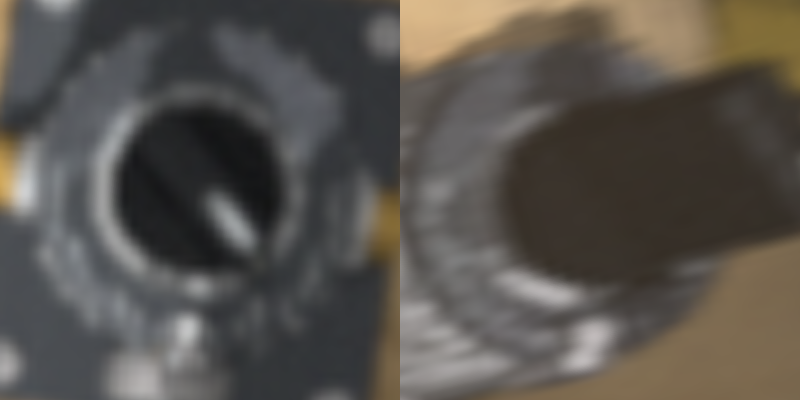

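```bash
cat >> h.py <<'E'
from scipy.spatial.transform import Rotation as Ro
def rel(target,baryaw):
    s=env.observe();R=Ro.from_rotvec(s["tcp_rot"]).as_matrix();d=R.T@(np.array(target)-s["tcp_pos"])/10
    yx=np.degrees(np.arctan2(R[1,0],R[0,0]))
    turn=-(baryaw-yx) # tool z down
    print("shift cm",np.round(d,2),"tool x yaw",round(yx,2),"turn about tool z",round((turn+90)%180-90,2),"tilt",np.round(R[:,2],3),"q7",s["joint_positions"][6])
E
python3 -c "
from h import *
rel((547.5,-221,170),36);rel((547.5,-221,100),36)"
```

```text
shift cm [ 42.  -23.5   8. ] tool x yaw 22.68 turn about tool z -13.32 tilt [ 0. -0. -1.] q7 -0.05067032734641003
shift cm [ 42.  -23.5  15. ] tool x yaw 22.68 turn about tool z -13.32 tilt [ 0. -0. -1.] q7 -0.05067032734641003
```

Emit:
{"name": "play_rows", "arguments": {
  "moves": [4,-2.2,0,0,8,-4.5,0,-2,12,-6.7,0,-4,16,-9,0,-6,20,-11.2,0,-8,24,-13.5,0,-10,28,-15.7,0,-12,32,-18,0,-13.3],
  "hand": 8.5,
  "newtons": 25
}}

```text
t: 4.05
tcp_pos: [477.4, -308.9, 250.4]
tcp_rot: [2.987, 0.971, 0.001]
wrist_force: [0.3, -0.9, 0.4]
gripper_width: 0.996
grip_force: 0.0
```

```bash
python3 -c "
from h import *
rel((547.5,-221,170),36);rel((547.5,-221,100),36)"
```

```text
shift cm [10.84 -2.99  8.03] tool x yaw 36.03 turn about tool z 0.03 tilt [ 0.001 -0.001 -1.   ] q7 -0.48465973008457547
shift cm [10.84 -3.   15.03] tool x yaw 36.03 turn about tool z 0.03 tilt [ 0.001 -0.001 -1.   ] q7 -0.48465973008457547
```

Emit:
{"name": "play_rows", "arguments": {
  "moves": [3.6,-1,2,0,7.2,-2,4,0,10.8,-3,6,0,10.8,-3,8,0,10.8,-3,8,0]
}}

```text
t: 4.55
tcp_pos: [544.9, -220.6, 167.2]
tcp_rot: [-2.983, -0.974, 0.007]
wrist_force: [-1.2, -1.2, -0.2]
gripper_width: 0.993
grip_force: 0.0
```

```bash
python3 - <<'E'
from h import *
rel((547.5,-221,100),36)
p=eyes.read_camera("side");c=cv2.resize(p["color"][130:250,250:410],(800,600),interpolation=cv2.INTER_CUBIC);cv2.imwrite("pics/s2.png",c)
E
```

```text
shift cm [0.21 0.22 6.72] tool x yaw 36.15 turn about tool z 0.15 tilt [-0.006  0.002 -1.   ] q7 -0.7069786737163012
```

View pics/s2.png

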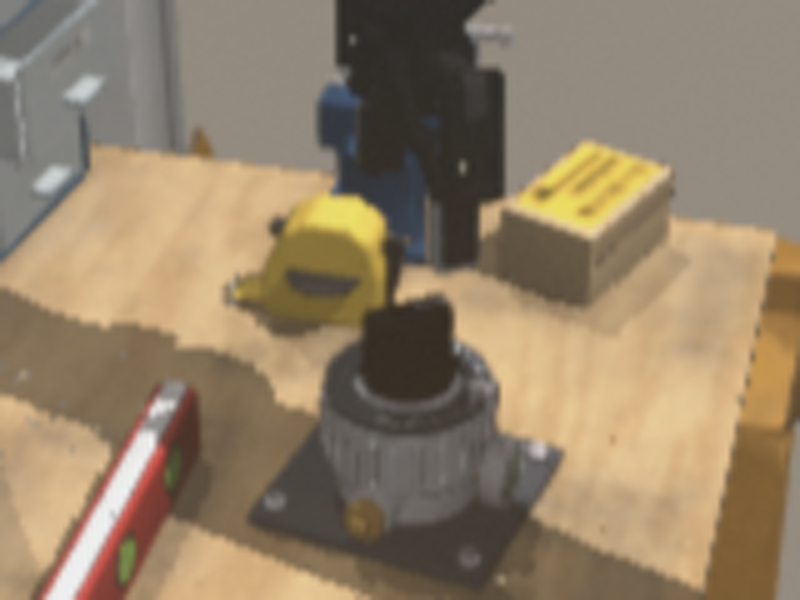

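Emit:
{"name": "play_rows", "arguments": {
  "moves": [0,0,2.5,0,0,0,5,0,0,0,7,0,0,0,7,0,0,0,7,0]
}}

```text
t: 5.1
tcp_pos: [546.5, -224.1, 101.4]
tcp_rot: [2.987, 0.967, 0.002]
wrist_force: [1.1, -0.2, -0.4]
gripper_width: 0.997
grip_force: 0.0
```

```bash
python3 -c "
from h import *
rel((547.5,-221,100),36)"
```

```text
shift cm [ 0.26 -0.19  0.14] tool x yaw 35.87 turn about tool z -0.13 tilt [ 0.001 -0.001 -1.   ] q7 -0.7276040121828614
```

Emit:
{"name": "play_rows", "arguments": {
  "moves": [0.2,-0.1,0,0,0.2,-0.1,0,0,0.2,-0.1,0,0,0.2,-0.1,0,0,0.2,-0.1,0,0,0.2,-0.1,0,0,0.2,-0.1,0,0,0.2,-0.1,0,0],
  "hand": 0.8,
  "newtons": 25
}}

```text
t: 5.9
tcp_pos: [547.9, -221.3, 100.5]
tcp_rot: [2.987, 0.969, 0.002]
wrist_force: [0.9, -2.1, 3.0]
gripper_width: 0.181
grip_force: 27.4
```

```bash
python3 -c "
from h import *
rel((547.5,-221,100),36);s=env.observe();print(s['wrist_force'],s['wrist_torque'],s['gripper_width']*85.4,s['grip_force'])"
```

```text
shift cm [-0.01 -0.05  0.05] tool x yaw 35.96 turn about tool z -0.04 tilt [ 0.001 -0.001 -1.   ] q7 -0.7318204784562834
[ 0.87652303 -2.06751049  2.96507661] [-0.45145874 -0.18244648  0.01200237] 15.450730471372704 27.38078087568283
```

Emit:
{"name": "play_rows", "arguments": {
  "moves": [0,0,0,6,0,0,0,13,0,0,0,20,0,0,0,27,0,0,0,34,0,0,0,40,0,0,0,40,0,0,0,40]
}}

```text
t: 6.7
tcp_pos: [547.8, -220.9, 100.5]
tcp_rot: [3.139, -0.107, 0.002]
wrist_force: [0.3, -2.3, 4.0]
gripper_width: 0.181
grip_force: 27.5
```

```bash
python3 - <<'E'
from h import *
rel((547.5,-221,100),-5);s=env.observe();print(s['wrist_force'],s['wrist_torque'],s['gripper_width']*85.4,s['grip_force'])
p=eyes.read_camera("side");a=cv2.resize(p["color"][155:235,280:380],(500,400),interpolation=cv2.INTER_CUBIC)
p2=eyes.read_camera("top");b=cv2.resize(p2["color"][185:245,305:365],(300,400),interpolation=cv2.INTER_CUBIC);cv2.imwrite("pics/s3.png",np.hstack([a,b]))
for q in(p,p2):
  for t,z in(("set_mark",77),("knob_pointer",75)):
    for r in spotter.pinpoint(q,t)[:2]:print(t,np.round(r["score"],2),np.round(atz(q,r["location"],z)))
E
```

```text
shift cm [-0.03  0.01  0.05] tool x yaw -3.91 turn about tool z 1.09 tilt [ 0.001 -0.001 -1.   ] q7 -1.35376681914681
[ 0.33677685 -2.25616199  4.02839677] [-0.47662556 -0.18942532 -0.04013349] 15.458257637389822 27.52044528722763
set_mark 0.57 [ 516. -206.   77.]
knob_pointer 0.53 [ 516. -221.   75.]
set_mark 0.5 [ 506. -440.   77.]
```

View pics/s3.png

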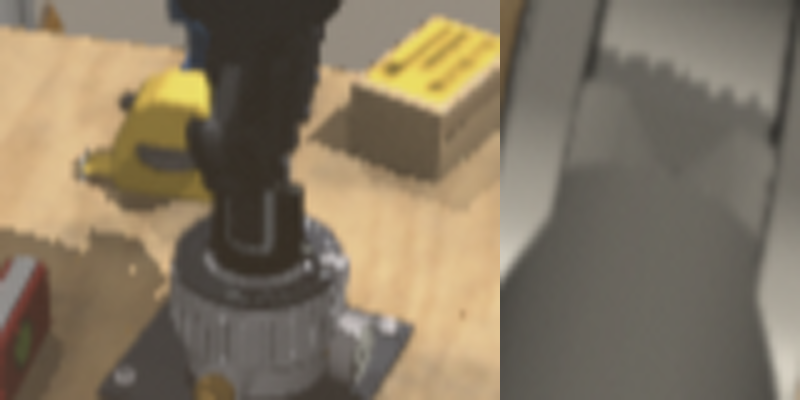

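```bash
python3 - <<'E'
from h import *
p=eyes.read_camera("side")
print(atz(p,(207.4,346),77))
cv2.imwrite("pics/s4.png",np.hstack([cv2.resize(p["color"][190:230,320:360],(400,400),interpolation=cv2.INTER_CUBIC),warp(p,(547.5,-221),75)]))
E
```

```text
[ 509.81204773 -212.64453996   77.        ]
```

View pics/s4.png

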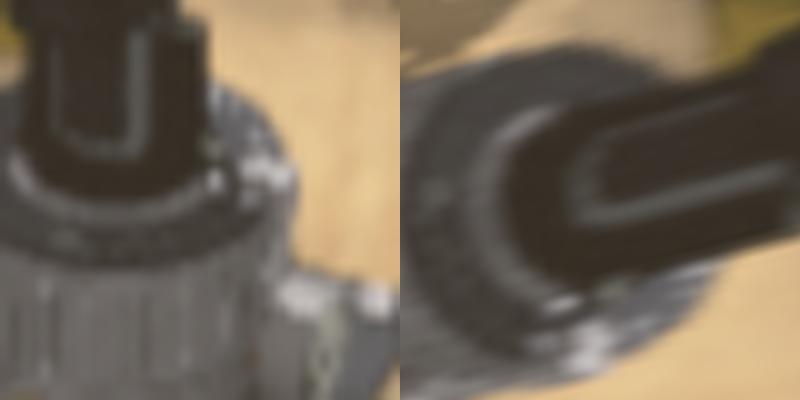

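Emit:
{"name": "play_rows", "arguments": {
  "moves": [0,0,0,2,0,0,0,4,0,0,0,4,0,0,0,4,0,0,0,4,0,0,0,4]
}}

```text
t: 7.65
tcp_pos: [547.8, -220.9, 100.5]
tcp_rot: [3.134, -0.219, 0.002]
wrist_force: [0.5, -2.2, 5.4]
gripper_width: 0.181
grip_force: 27.7
```

```bash
python3 - <<'E'
from h import *
rel((547.8,-221,100),-8);s=env.observe();print(s['wrist_force'],s['wrist_torque'],s['joint_positions'][6])
p=eyes.read_camera("side");p0=eyes.read_camera("top")
def proj(p,w):
    T=np.linalg.inv(np.array(p["cam_to_world"]));q=np.array(p["camera_matrix"])@(T[:3,:3]@np.array(w,float).T+T[:3,3:]);return (q[:2]/q[2]).T
out=[]
C=np.array([547.8,-221])
for im,p,r0,c0 in((cv2.imread("pics/top0.png"),p0,190,312),(cv2.imread("pics/side0.png"),p,180,305)):
    k=8;g=cv2.resize(im[r0:r0+50,c0:c0+50],(400,400),interpolation=cv2.INTER_CUBIC)
    def dr(w,col): cv2.polylines(g,[np.int32(np.round((proj(p,w)-[c0,r0]+.5)*k))],True,col,1)
    a=np.radians(np.arange(0,360,5))
    for rr,z in((23,75),(40,70)): dr(np.c_[C[0]+rr*np.cos(a),C[1]+rr*np.sin(a),0*a+z],(255,255,0))
    for d,col in((4,(0,255,0)),(12,(0,0,255))):
        u=np.array([-np.cos(np.radians(d)),np.sin(np.radians(d))]);v=np.array([-u[1],u[0]])
        dr([[*(C+u*r_+v*s_),77] for r_,s_ in((31.5,-3),(31.5,3),(41.5,3),(41.5,-3))],col)
    out.append(g)
cv2.imwrite("pics/o5.png",np.hstack(out))
E
```

```text
shift cm [0.   0.01 0.05] tool x yaw -7.98 turn about tool z 0.02 tilt [ 0.001 -0.    -1.   ] q7 -1.4171037797792214
[ 0.53586926 -2.16755318  5.35348124] [-0.42955386 -0.24228702 -0.010178  ] -1.4171037797792214
```

View pics/o5.png

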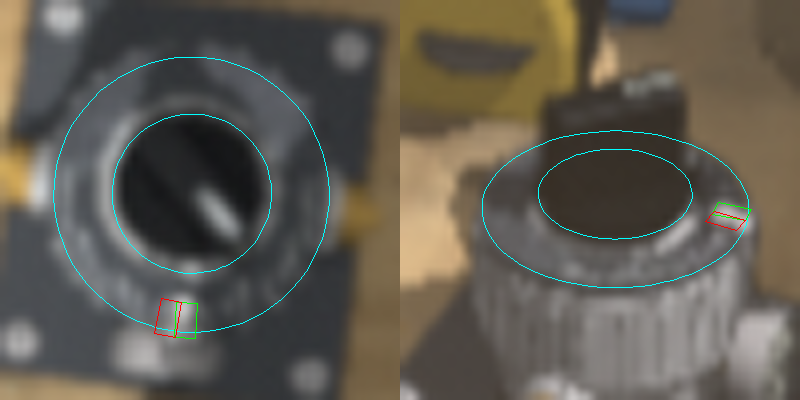

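Emit:
{"name": "play_rows", "arguments": {
  "moves": [0,0,-0.1,0,0,0,-0.2,0,0,0,-0.2,0,0,0,-0.2,0,0,0,-0.2,0]
}}

```text
t: 8.25
tcp_pos: [547.5, -220.8, 101.5]
tcp_rot: [3.134, -0.219, 0.001]
wrist_force: [4.4, -2.2, -2.9]
gripper_width: 0.18
grip_force: 26.4
```

```bash
python3 - <<'E'
from h import *
s=env.observe();print(s['tcp_pos'],s['wrist_force'],s['wrist_torque'])
E
```

```text
[ 547.52936826 -220.7882808   101.52759609] [ 4.37691059 -2.19324347 -2.94496829] [-0.79282246 -1.03000056 -0.01808772]
```

Emit:
{"name": "play_rows", "arguments": {
  "moves": [0,0,-0.1,0,0,0,-0.15,0,0,0,-0.15,0,0,0,-0.15,0]
}}

```text
t: 8.65
tcp_pos: [547.5, -220.8, 103.1]
tcp_rot: [3.134, -0.219, 0.001]
wrist_force: [3.8, -3.2, -4.4]
gripper_width: 0.184
grip_force: 26.4
```

Emit:
{"name": "play_rows", "arguments": {
  "moves": [0,0,-0.1,0,0,0,-0.1,0,0,0,-0.1,0,0,0,-0.1,0]
}}

```text
t: 9.05
tcp_pos: [547.5, -220.7, 104.2]
tcp_rot: [3.134, -0.219, 0.001]
wrist_force: [4.1, -3.5, -3.9]
gripper_width: 0.18
grip_force: 26.4
```

Emit:
{"name": "play_rows", "arguments": {
  "moves": [0,0,-0.1,0,0,0,-0.2,0,0,0,-0.2,0,0,0,-0.2,0]
}}

```text
t: 9.45
tcp_pos: [547.5, -220.7, 106.3]
tcp_rot: [3.134, -0.219, 0.001]
wrist_force: [3.7, -3.7, -3.5]
gripper_width: 0.18
grip_force: 26.4
```

```bash
python3 - <<'E'
from h import *
p=eyes.read_camera("side");a=cv2.imread("pics/side0.png")
cv2.imwrite("pics/s6.png",np.hstack([cv2.resize(x[170:230,305:365],(400,400),interpolation=cv2.INTER_CUBIC) for x in(a,p["color"])]))
E
```

```text
(no output)
```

View pics/s6.png

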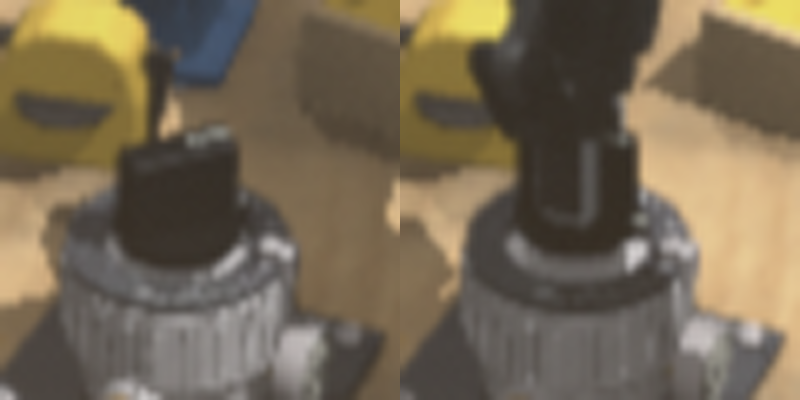

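Emit:
{"name": "play_rows", "arguments": {
  "moves": [0,0,-0.1,0,0,0,-0.2,0,0,0,-0.3,0,0,0,-0.4,0,0,0,-0.5,0,0,0,-0.57,0,0,0,-0.57,0,0,0,-0.57,0]
}}

```text
t: 10.3
tcp_pos: [547.4, -220.7, 112.1]
tcp_rot: [3.134, -0.219, 0.001]
wrist_force: [3.3, -3.8, -3.3]
gripper_width: 0.179
grip_force: 26.4
```

```bash
python3 - <<'E'
from h import *
s=env.observe();print(s['t'],s['tcp_pos'],s['wrist_force'],s['wrist_torque'])
E
```

```text
10.3 [ 547.41503655 -220.72153642  112.06067819] [ 3.28097409 -3.78753711 -3.31196309] [-0.80773247 -0.98454743  0.08623823]
```

Emit:
{"name": "play_rows", "arguments": {
  "moves": [0,0,-0.05,0,0,0,-0.08,0,0,0,-0.08,0]
}}

```text
t: 10.6
tcp_pos: [547.4, -220.7, 112.6]
tcp_rot: [3.134, -0.219, 0.001]
wrist_force: [5.0, -3.4, -5.2]
gripper_width: 0.177
grip_force: 26.2
```

Emit:
{"name": "play_rows", "arguments": {
  "moves": [0,0,0,0,0,0,0,0,0,0,0,0,0,0,0,0,0,0,0,0,0,0,0,0,0,0,0,0,0,0,0,0],
  "hand": 8.5
}}

```text
t: 11.4
tcp_pos: [547.3, -220.6, 113.0]
tcp_rot: [3.134, -0.22, -0.0]
wrist_force: [-0.4, -0.7, -0.1]
gripper_width: 0.994
grip_force: 0.0
```

Emit:
{"name": "play_rows", "arguments": {
  "moves": [0,0,-2,0,0,0,-5,0,0,0,-9,0,0,0,-13,0,-4,0,-15,0,-8,0,-15,0,-12,0,-15,0,-12,0,-15,0]
}}

```text
t: 12.2
tcp_pos: [423.1, -203.8, 262.6]
tcp_rot: [-3.133, 0.224, 0.006]
wrist_force: [0.9, -0.2, 0.2]
gripper_width: 0.994
grip_force: 0.0
```

```bash
python3 - <<'E'
from h import *
q=[eyes.read_camera(n) for n in("top","side")]
for p in q:
  for t,z in(("set_mark",77),("knob_pointer",87),("knob_grip",112)):
    for r in spotter.pinpoint(p,t)[:1]:print(t,np.round(r["score"],2),np.round(atz(p,r["location"],z)))
r=[spotter.pinpoint(p,"knob_grip") for p in q]
if all(r): print("tri",tri(q,[x[0]["location"] for x in r]))
cv2.imwrite("pics/f.png",np.hstack([cv2.resize(x["color"][a:a+60,305:365],(400,400),interpolation=cv2.INTER_CUBIC) for x,a in zip(q,(185,170))]))
E
```

```text
set_mark 0.85 [ 525. -223.   77.]
knob_pointer 0.84 [ 524. -220.   87.]
knob_grip 0.57 [ 543. -219.  112.]
set_mark 0.63 [ 509. -225.   77.]
knob_grip 0.6 [ 548. -225.  112.]
tri [ 544.58381356 -218.21369696  116.77857675]
```

View pics/f.png

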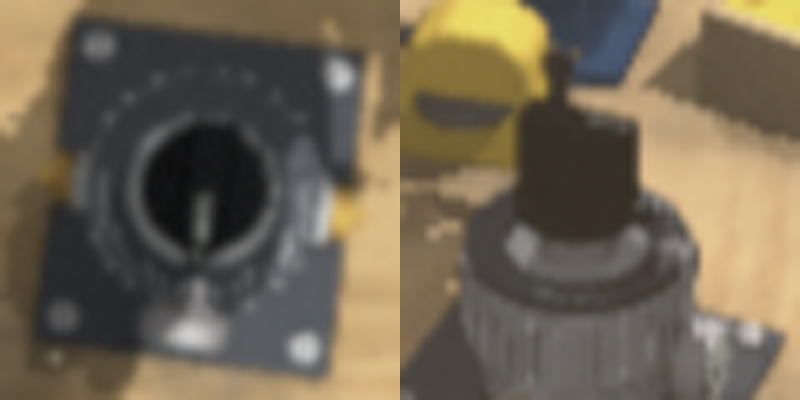

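The left (top) view shows the pointer line at (203,215), in line with the mark at (200,290). The right (side) view shows the knob standing clearly higher, with the pale collar at (575,255). It is out, free of the gripper and aligned with the mark.

```bash
python3 -c "
from h import *
print(job.finish_job())"
```

```text
the job is handed in; nothing more can be done
None
```

I turned the knob to the set mark, where it was already in the mark's slot, drew it out to its stop at about 12 mm, let it go and handed the job in; no verdict was returned.

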